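# Unlock the cobbler's tack chest

## Robot

A 7-joint arm with a two-finger parallel gripper is mounted at the origin on the work surface. World frame = base frame: x ahead of the robot, y to its left, z up, the work surface at z = 0. Lengths are in m, angles in rad, forces in N, time in s.
With the tool pointing down it reaches from about 0.35 to 0.9 m from the base axis. Payload 7.2 kg.
Tool frame: the origin (TCP) lies between the finger pads; the fingertips stand 22 mm ahead of it and the grasp point (between the pads) lies 3 mm ahead of it; z points along the fingers, y is the direction in which the jaws open and shut (so a half turn about z gives the same grasp; the last joint's range is limited). The gripper opens to 85 mm and grips with 20 to 120 N. Pads are 22 mm wide; open, the fingers measure 114 mm over their backs; the gripper's body (76 mm by 85 mm) begins 54 mm behind the grasp point. The pads swing forward as they close: fully open they stand 13 mm farther back than shut.
Start: joints at [-1.291, 0.411, -0.013, 1.596, 0.006, 1.134, -0.082], TCP at [0.213, 0.588, 0.253] pointing down, gripper open.
Joint ranges: [-2.95, 2.95], [-0.29, 1.99], [-1.47, 1.44], [0.14, 2.54], [-1.03, 4.17], [0.13, 1.85], [-2.86, 2.86]. Speed limits (rad/s): [2.39, 2.39, 3.01, 3.01, 3.14, 3.14, 3.14].

## Interface

Orientations are given as a rotation vector (axis times angle).
In Python, from rig import manip, grab_frame, camera_params, finder gives the robot as it stands.
- The arm moves only by the tool apply_moves, never from a script. Its argument "series" is a list of rows, each a list of 7 numbers: the shift along the world's x, y, z in units of 30 mm (1.0 is 30 mm), then the turn, a rotation vector about the world's x, y, z in units of 5 degrees (1.0 is 5 degrees), then the closure, from 0 (fully open) to 1 (shut). A call has 1 to 8 rows; each row shifts and turns the commanded pose from where the row before left it; what a row does not reach is not made up. A row lasts 1/10 s, in which the tool goes at most 50 mm and 8.59 degrees, less where a joint would pass 70% of its speed; a pose out of reach is approached as far as the arm can. A call with a number of a shift or a turn outside -1 to 1 is refused whole. A call with a gripper value outside its range is refused whole. The fingers move at their own pace and stop on an object; "squeeze" is the grip in N (left out, the last holds). Time passes only in rows, so rows that do not move let the fingers close. It gives the time, the measured TCP pose, the force and the opening at its end, in the units of the state.
- manip.read_state(): the state, without advancing time (a new reading comes with each control period).
- grab_frame(name): name is "scene" or "top" or "wrist"; returns the picture (480x640x3 uint8, red, green, blue); there is no depth.
- camera_params(name): a dict with "intrinsics" (3x3 intrinsics, pixels), "camera_from_world" (4x4, takes a point from world to camera coordinates). Camera axes: x right, y up, looking along -z (the intrinsics and any distortion apply to the point x, -y, -z); pixel columns grow to the right and rows downward; lengths in m; the calibration is good to about 2 mm. A picture is of the moment at which its call begins: read the wrist's pose just before it. camera_params takes no time and is no camera call; for the wrist camera it gives the pose at the moment of the call.
- manip.hand_in(): hands the job in, once; it reports no verdict.
Trained networks look in the newest picture that a camera, given by its name, has taken for a name from the list of things; names that differ only in an ending like _2 or _b are one class to them, and where a whole thing is asked for, a point or a joint stands for the part that bears it (a point fixed in the world has none). Each returns a list of dicts, best first, with "p" (0 to 1); they miss things now and then, are a little off and sometimes report something else, mostly with a low value. They report only what shows in the picture. A call takes as long as a camera call. They do not tell look-alikes from the thing itself.
- finder.look_for(camera, thing): "box" ([left, top, right, bottom] in pixels, round what is visible of it).
- finder.cut_out(camera, thing): "pixels" (480x640 bool, what is visible of it) and "box" ([left, top, right, bottom] in pixels, round what is visible of it).
- finder.tip_of(camera, thing): "location" ([column, row] in pixels: a listed point, or the origin of a listed thing).
The state is a dict: "time_s": time; "joint_positions": joint angles; "joint_vel": joint speeds; "tau": joint torques, N m; "ee_pos": TCP position; "eef_rot": TCP orientation; "ft_force": force on the tool from outside, world axes, zero at the start; "moment": the same for the moment, N m; "opening": finger opening in m.
Only numpy, scipy, OpenCV 4.12 (cv2) and the standard library are available. Lean on these libraries where they do the work, as an engineer would, in place of code of your own. Each camera call takes 0.05 s, during which the arm holds its last target.

## Task

Open the locked tack chest on the cobbler's bench: first turn the left dial (left as seen from the robot) until its four-pip mark stands at its index stud, then turn the right dial until its two-pip mark does, and leave both there. Then pinch the two side tabs of the lid's grip fully in, lift the lid out of the chest and set it down gently, right way up and level, in the middle of the cork mat, and let go. Leave the other things on the bench where they are.

Things in the scene. Friction and masses are not known exactly. Their poses are not given: they have to be found in the camera images.
- chest: Grey steel tack chest fixed to the bench, 200 (x) x 350 (y) x 75 mm high. Origin: centre of its underside; front (-x) towards the robot, y to its left. On its flat top: a dial at y +115 mm (left) and -115 mm (right), x 0; between them the lid in an opening 100 x 108 mm with an 8 mm thick rim. A brass index stud (diamond block) stands 60 mm in front (-x) of each dial's axis.
- left_dial (a joint): Angle of the left dial, rad, growing anticlockwise from above, stops at 0 and 5.236. At 0 the one-pip mark is at the index stud, n pips at (n-1) x 1.0472; so four pips: 3.1416, the bar's pointed end directly away from the stud. Good within 0.12. Turning takes about 0.1 N m; it stays where it is left. Starts between 0.3 and 1.4.
- right_dial (a joint): Angle of the right dial, with the same marks, sense and stops. Two pips at the stud: 1.0472, the bar's pointed end then 60 degrees anticlockwise (from above) of the stud. Good within 0.12. Starts between 2.8 and 3.9.
- left_dial_grip (a point): Centre of the left dial's black bar grip, on its upright axis, 32 mm above the chest's top. Bar 63 mm long, 14 wide, 30 tall, one end pointed, with a white line. Below it a steel disc 90 mm across, 9 to 17 mm above the chest's top, its rim marked every 60 degrees with 1 to 6 pips, counted clockwise from the pointed end. Turns with the dial: -x to the pointed end, y across the bar.
- right_dial_grip (a point): The same point and axes of the right dial, which is of the same make. Each disc has one rim slot, about 26 mm wide; at its code it stands over the lid's 14 mm wide lug and lets it pass upward. Elsewhere the disc holds the lid down.
- lid_grip (a point): Centre of the loose lid's grip, midway between its tabs, axes as the chest's while closed. Grip: black block 30 (x) x 44 (y) x 38 mm tall on the lid plate, with a grey tab 28 mm wide and 30 tall on its front and its rear. The point is 19 mm above the plate's top and 47 mm above the underside of the plug on which the lid stands when set down.
- lid: The lid; origin at the centre of the plug's underside. Aluminium plate 120 (x) x 124 (y) x 6 mm; a lug on its left and right edges (156 mm over both) reaches 8 mm under each dial; below it a plug 96 x 104 x 22 mm, 2 mm play a side in the chest's opening. About 0.4 to 0.6 kg. Lifts straight up; out of the chest when 22 mm up.
- front_tab (a joint): Travel of the lid's front (-x) tab, m: 0 out, 0.009 fully pinched in. Its bolt holds 6 mm under the opening's rim and is clear of it from about 0.007. The spring pushes back with 2.4 N at first, 7.8 N fully in. Over both tab faces: 58 mm out, 40 mm pinched.
- rear_tab (a joint): Travel of the lid's rear (+x) tab, the same.
- mat_top (a point): Centre of the top of the cork mat, 180 (x) x 200 (y) x 4 mm, fixed flat on the bench.
- mat: The cork mat; origin at the centre of its underside.
- hammer: Bystander: hammer lying on the bench, 280 mm long.
- screwdriver: Bystander: screwdriver lying on the bench, 200 mm long.
- tin: Bystander: round tin of tacks, 90 mm across, 26 mm high.
- sprayer: Bystander: spray bottle standing on the bench, 76 mm across, 235 mm tall.
There are look-alikes about, which are no part of the job. There is more than one size of the lid; the one meant has the size given above.

How it is judged:
By the outcome, as a careful person would: the job done as asked, in the order asked, and still so for the second after the job is handed in, with the robot touching nothing.
It also fails if it takes over 72 s, if anything falls off the work surface, if the arm or the gripper's body presses on something with over 40 N, if the wrist force passes 120 N, or if a joint passes its speed limit or range.

## Working session

There is one attempt and no reset: what is moved stays moved. The work goes in short steps, Python scripts to look and compute and a tool call to move; the robot and the scene stay as the last step left them, time stands still between calls to the robot, and variables do not carry over. Pictures are saved under pics/ and viewed, and the job is handed in when it is done.

Besides the shell and the picture viewer there is one more tool, called by a JSON object that holds its "method" and its "body", one argument or row to a line. apply_moves: Moves the arm, as the interface text tells. Shifts and turns lie within -1 to 1; 1 stands for 30 mm of shift or 5 degrees of turn. Its arguments: {"type":"object","properties":{"series":{"type":"array"},"squeeze":{"type":"number"}},"required":["series"]}

```bash
mkdir -p pics; ls; python3 - <<'E'
from rig import manip, grab_frame, camera_params, finder
import cv2
print(manip.read_state())
for n in ("scene","top"):
    cv2.imwrite(f"pics/{n}0.png",grab_frame(n)[:,:,::-1])
    print(n,camera_params(n))
E
```

```text
pics
{'time_s': 0.0, 'joint_positions': array([-1.29121025,  0.41187507, -0.01272892,  1.59703756,  0.00561766,
        1.13432135, -0.08216264]), 'joint_vel': array([-2.65436825e-05, -1.15741260e-03, -1.93611778e-04, -1.80124554e-04,
       -1.48015575e-03, -4.27353359e-04, -9.92321297e-04]), 'tau': array([-5.93434161e-04, -6.00622487e+01,  6.82382807e-01, -2.99411702e+01,
        1.38852216e-02,  1.05861586e-02, -9.45630177e-06]), 'ee_pos': array([0.21288561, 0.5871334 , 0.25247109]), 'eef_rot': array([-5.43393536e-01, -3.09408225e+00,  2.51002428e-03]), 'ft_force': array([ 0.86603033,  0.62693047, -0.23405372]), 'moment': array([ 0.03350459, -0.00448729,  0.01783415]), 'opening': 0.08553913923939446}
scene {'intrinsics': array([[472.65821814,   0.        , 315.59108079],
       [  0.        , 472.65821814, 237.61533926],
       [  0.        ,   0.        ,   1.        ]]), 'camera_from_world': array([[-0.05532336,  0.99838554,  0.01286979, -0.07915388],
       [-0.52952252, -0.04026505,  0.84733973,  0.21997464],
       [ 0.84648994,  0.04006284,  0.53089523, -1.63253923],
       [ 0.        ,  0.        ,  0.        ,  1.        ]])}
top {'intrinsics': array([[447.93150391,   0.        , 311.90905625],
       [  0.        , 447.93150391, 250.40343736],
       [  0.        ,   0.        ,   1.        ]]), 'camera_from_world': array([[-0.01367441, -0.99987976, -0.00731292,  0.12657677],
       [ 0.99546214, -0.01430205,  0.0940775 , -0.54695893],
       [-0.09417077, -0.00599328,  0.99553802, -1.26403008],
       [ 0.        ,  0.        ,  0.        ,  1.        ]])}
```

View pics/scene0.png

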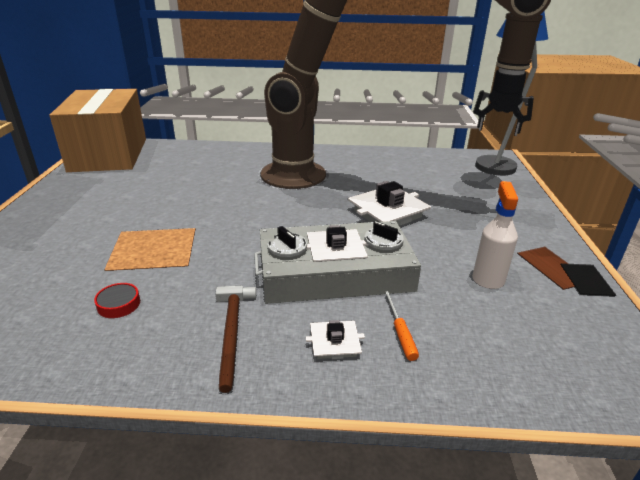

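View pics/top0.png

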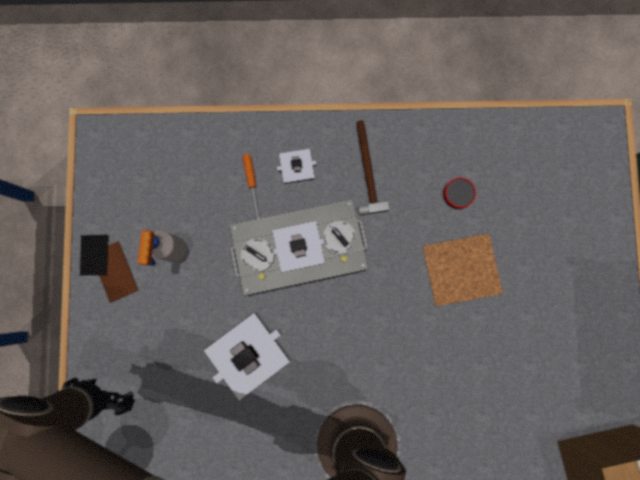

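```bash
cat > h.py <<'E'
from rig import manip, grab_frame, camera_params, finder
import numpy as np, cv2
from scipy.spatial.transform import Rotation as R
def back(p,px,z):
    K=p["intrinsics"];T=p["camera_from_world"]
    d=np.array([(px[0]-K[0,2])/K[0,0],-(px[1]-K[1,2])/K[1,1],-1.])
    Rm=T[:3,:3];c=-Rm.T@T[:3,3];d=Rm.T@d
    return c+d*(z-c[2])/d[2]
def proj(p,X):
    K=p["intrinsics"];T=p["camera_from_world"];X=np.atleast_2d(X)
    q=X@T[:3,:3].T+T[:3,3]
    return np.c_[K[0,0]*q[:,0]/-q[:,2]+K[0,2],K[1,1]*-q[:,1]/-q[:,2]+K[1,2]]
def st():
    s=manip.read_state();print('t',s['time_s'],'tcp',s['ee_pos'].round(4),'f',s['ft_force'].round(1),'op',round(s['opening'],4));
    Rm=R.from_rotvec(s['eef_rot']).as_matrix();print('tool y',Rm[:,1].round(3),'z',Rm[:,2].round(3),'q',s['joint_positions'].round(2));return s
E
python3 - <<'E'
from h import *
for c in("top","scene"):
    img=grab_frame(c);p=camera_params(c)
    if c=="top": cv2.imwrite("pics/topz.png",cv2.resize(img[190:310,210:390],None,fx=4.4,fy=4.4,interpolation=cv2.INTER_CUBIC)[:,:,::-1])
    else: cv2.imwrite("pics/scz.png",cv2.resize(img[210:310,250:430],None,fx=4.4,fy=4.4,interpolation=cv2.INTER_CUBIC)[:,:,::-1])
    for th,z in (("chest",0),("left_dial_grip",.107),("right_dial_grip",.107),("lid_grip",.1),("mat_top",.004),("mat",0)):
        for d in finder.tip_of(c,th)[:4]: print(c,th,round(d["p"],2),np.round(d["location"],1),back(p,d["location"],z).round(4))
E
```

```text
top left_dial_grip 0.75 [256.3 255.7] [0.5288 0.2687 0.107 ]
top lid_grip 0.97 [299.7 245.4] [0.5558 0.1515 0.1   ]
top lid_grip 0.72 [295.1 164. ] [0.7824 0.1617 0.1   ]
top lid_grip 0.65 [244.7 355.1] [0.2646 0.301  0.1   ]
top mat_top 0.88 [467.8 267.3] [ 0.4948 -0.3343  0.004 ]
top mat 0.58 [462.5 267.5] [ 0.4947 -0.3202  0.    ]
scene chest 0.91 [337.3 274.2] [0.5701 0.1635 0.    ]
scene left_dial_grip 0.74 [384.9 231.8] [0.5403 0.2705 0.107 ]
scene right_dial_grip 0.72 [335.8 233.9] [0.5585 0.1558 0.107 ]
scene right_dial_grip 0.68 [286.4 235.3] [0.5734 0.0423 0.107 ]
scene lid_grip 0.88 [389.6 192.5] [0.3188 0.2992 0.1   ]
scene lid_grip 0.71 [335.9 330.3] [0.8722 0.1622 0.1   ]
scene lid_grip 0.63 [336.6 237.1] [0.5612 0.158  0.1   ]
scene lid_grip 0.39 [288.2 234.5] [0.5583 0.0448 0.1   ]
scene mat_top 0.82 [152.  245.2] [ 0.4837 -0.3217  0.004 ]
scene mat_top 0.17 [336.7 273.2] [0.5716 0.1619 0.004 ]
scene mat 0.87 [156.4 247.4] [ 0.4871 -0.3095  0.    ]
```

View pics/topz.png

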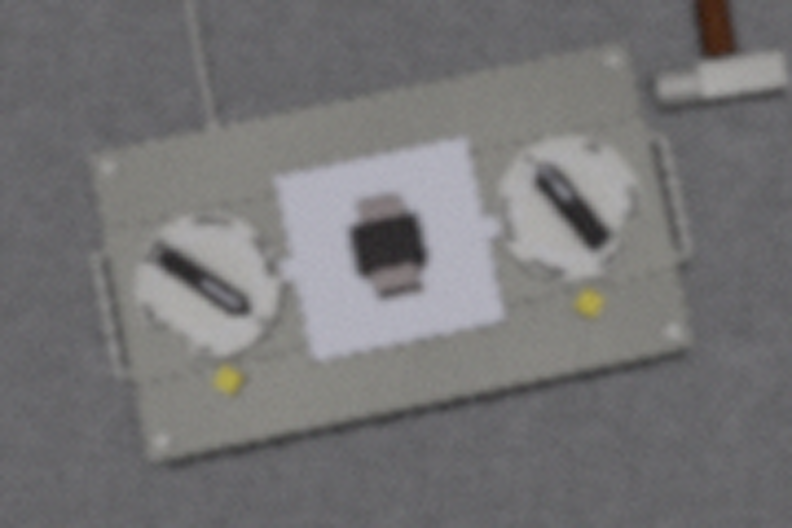

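View pics/scz.png

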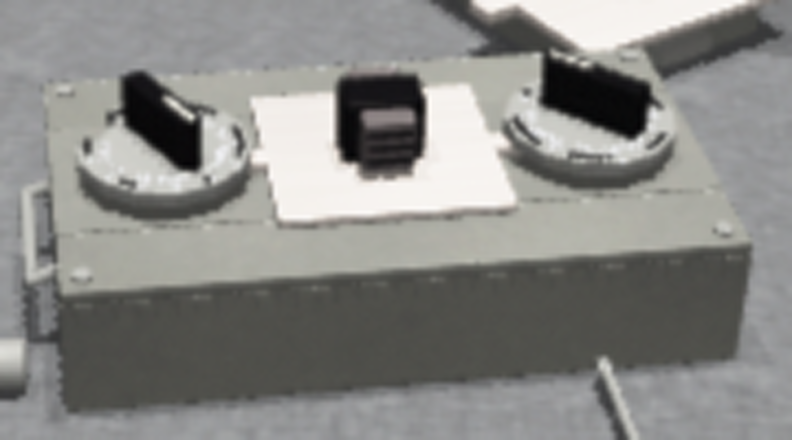

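```bash
python3 - <<'E'
from h import *
from scipy.optimize import least_squares
pt,ps=camera_params("top"),camera_params("scene")
f=lambda c,o:np.array(o)+(np.array(c)+.5)/4.4-.5
# chest frame: x away, y left
obs=[]
for c,l in (((95,155),(.1,.175,.075)),((625,45),(.1,-.175,.075)),((690,345),(-.1,-.175,.075)),((150,460),(-.1,.175,.075)),((207,283),(0,.115,.09)),((568,205),(0,-.115,.09)),((228,380),(-.06,.115,.08)),((590,303),(-.06,-.115,.08))): obs.append((pt,f(c,(210,190)),l,0))
for c,l in (((45,85),(-.1,-.175,.075)),((748,243),(.1,.175,.075)),((62,295),(.1,-.175,.075)),((65,410),(.1,-.175,0)),((740,355),(.1,.175,0))): obs.append((ps,f(c,(250,210)),l,1))
def w(v,l):
    c,s=np.cos(v[2]),np.sin(v[2]);return np.array([v[0]+c*l[0]-s*l[1],v[1]+s*l[0]+c*l[1],l[2]])
for which in ((0,),(1,),(0,1)):
    r=lambda v:np.concatenate([proj(p,w(v,l))[0]-o for p,o,l,k in obs if k in which])
    s=least_squares(r,[.55,.15,-.2]);v=s.x;print(v.round(4),np.degrees(v[2]),s.fun.reshape(-1,2).round(1).tolist())
for l in ((0,.115,.107),(0,-.115,.107),(0,0,.1)):print(w(v,l))
# dials
for n,a,b in(("L",(160,255),(248,308)),("R",(604,243),(540,168))):
    A,B=[back(pt,f(c,(210,190)),.122) for c in(a,b)];d=B-A
    yaw=np.arctan2(d[1],d[0]);print(n,A,B,np.linalg.norm(d),'pointed yaw',np.degrees(yaw),'dial',np.degrees(yaw-v[2]-np.pi)%360)
# mat
img=grab_frame("top");m=max(finder.cut_out("top","mat"),key=lambda d:d["p"])["pixels"].astype(np.uint8)
print(finder.look_for("top","mat"))
r=cv2.minAreaRect(cv2.findNonZero(m));bx=cv2.boxPoints(r)
P=np.array([back(pt,q,.004) for q in bx]);print(r,P.round(4),P.mean(0),np.linalg.norm(np.diff(P,axis=0),axis=1))
# scene mat
img=grab_frame("scene");m=max(finder.cut_out("scene","mat"),key=lambda d:d["p"])["pixels"].astype(np.uint8)
ys,xs=np.nonzero(m);P=np.array([back(ps,q,.004)[:2] for q in zip(xs,ys)],np.float32);r=cv2.minAreaRect(P);print(r)
E
```

```text
[0.5565 0.1565 0.1932] 11.067958095623979 [[-1.7, -0.7], [0.5, -1.3], [1.2, 0.4], [-0.5, 0.5], [0.2, 0.3], [0.3, 0.8], [0.1, -0.2], [-0.3, 0.1]]
[0.5579 0.1567 0.1979] 11.341426635685444 [[-0.5, -0.6], [1.4, -0.5], [-0.4, -0.5], [0.5, 0.6], [-1.0, 0.6]]
[0.5568 0.1567 0.1952] 11.186154415614208 [[-1.8, -0.7], [0.3, -1.5], [1.2, 0.1], [-0.4, 0.4], [0.2, 0.2], [0.2, 0.6], [0.1, -0.2], [-0.3, -0.1], [-0.4, -1.0], [1.3, -0.6], [-0.5, -0.9], [0.4, 0.1], [-1.1, 0.5]]
[0.53453087 0.26949275 0.107     ]
[0.57915025 0.04386227 0.107     ]
[0.55684056 0.15667751 0.1       ]
L [0.54975567 0.29425966 0.122     ] [0.51674899 0.24094722 0.122     ] 0.06270293158895227 pointed yaw -121.76238990452758 dial 47.051455679858236
R [0.55318433 0.02482429 0.122     ] [0.5996375  0.06278241 0.122     ] 0.05998929726101167 pointed yaw 39.25317388366178 dial 208.0670194680476
[{'box': [424.2, 233.6, 501.2, 309.1], 'p': 0.94}]
((297.3460693359375, 246.26121520996094), (43.15672302246094, 48.45953369140625), 78.2317123413086) [[0.6127 0.2439 0.004 ]
 [0.6401 0.1038 0.004 ]
 [0.5149 0.0799 0.004 ]
 [0.4879 0.2188 0.004 ]] [0.56389532 0.16159318 0.004     ] [0.14277128 0.12744107 0.14148276]Traceback (most recent call last):
  File "<stdin>", line 25, in <module>
ValueError: max() iterable argument is empty
```

```bash
python3 - <<'E'
from h import *
for c,(x0,y0,x1,y1) in(("top",(410,220,515,320)),("scene",(95,215,210,280))):
    p=camera_params(c);im=cv2.imread(f"pics/{c}0.png");sub=im[y0:y1,x0:x1].astype(int)
    m=((sub[...,2]-sub[...,0])>40).astype(np.uint8);m=cv2.morphologyEx(m,cv2.MORPH_CLOSE,np.ones((3,3)))
    n,l,s,_=cv2.connectedComponentsWithStats(m);k=1+np.argmax(s[1:,4]);ys,xs=np.nonzero(l==k)
    P=np.array([back(p,q,.004)[:2] for q in zip(xs+x0,ys+y0)],np.float32);print(c,cv2.minAreaRect(P),P.mean(0),cv2.boxPoints(cv2.minAreaRect(P)))
s=st()
c=camera_params("wrist");T=c["camera_from_world"];print(c["intrinsics"]);Rm=R.from_rotvec(s['eef_rot']).as_matrix()
cam=-T[:3,:3].T@T[:3,3];print('cam in tool',Rm.T@(cam-s['ee_pos']),'look dir in tool',Rm.T@(-T[2,:3]))
E
```

```text
top ((0.4893391728401184, -0.317294716835022), (0.17915275692939758, 0.19954322278499603), 9.767142295837402) [ 0.48870558 -0.31748304] [[ 0.38413548 -0.23416539]
 [ 0.41798687 -0.4308163 ]
 [ 0.59454286 -0.40042406]
 [ 0.5606915  -0.20377314]]
scene ((0.4938051998615265, -0.31689155101776123), (0.18391196429729462, 0.2004094123840332), 9.841879844665527) [ 0.49947175 -0.31673226] [[ 0.38607454 -0.23387955]
 [ 0.42033046 -0.4313396 ]
 [ 0.60153586 -0.39990354]
 [ 0.56727993 -0.20244351]]
t 1.05 tcp [0.2131 0.5876 0.2533] f [-0.3  0.5 -0.7] op 0.0854
tool y [0.341 0.94  0.   ] z [ 0.  0. -1.] q [-1.29  0.41 -0.01  1.6   0.01  1.13 -0.08]
[[429.28494998   0.         314.54502433]
 [  0.         429.28494998 239.50212748]
 [  0.           0.           1.        ]]
cam in tool [ 0.06508402 -0.00067158 -0.12169121] look dir in tool [-2.61104230e-01 -7.34897414e-04  9.65310334e-01]
```

{"method": "apply_moves", "body": {
  "series": [
    [1,-1,0,0,0,-1,0],
    [1,-1,0,0,0,-1,0],
    [1,-1,0,0,0,-1,0],
    [1,-1,0,0,0,-1,0],
    [1,-1,0,0,0,-1,0],
    [1,-1,0,0,0,-1,0],
    [1,-1,0,0,0,-1,0],
    [1,-1,0,0,0,-1,0]
  ]
}}

```text
time_s: 1.85
ee_pos: [0.4541, 0.3463, 0.2536]
eef_rot: [1.574, 2.719, 0.001]
ft_force: [0.9, 1.2, 0.1]
opening: 0.0856
```

{"method": "apply_moves", "body": {
  "series": [
    [1,-1,0,0,0,-1,0],
    [1,-1,0,0,0,-1,0],
    [0.67,-0.55,0,0,0,-1,0],
    [0,0,0,0,0,-1,0],
    [0,0,0,0,0,-1,0],
    [0,0,0,0,0,-1,0],
    [0,0,0,0,0,-1,0],
    [0,0,0,0,0,-1,0]
  ]
}}

```text
time_s: 2.65
ee_pos: [0.5331, 0.2711, 0.2533]
eef_rot: [-2.409, -2.017, -0.0]
ft_force: [0.6, 0.6, 0.3]
opening: 0.0853
```

{"method": "apply_moves", "body": {
  "series": [
    [0,0,0,0,0,-1,0],
    [0,0,0,0,0,-1,0],
    [0,0,0,0,0,-1,0],
    [0,0,0,0,0,-1,0],
    [0,0,0,0,0,-0.4,0],
    [0,0,0,0,0,0,0]
  ]
}}

```text
time_s: 3.25
ee_pos: [0.5331, 0.2712, 0.2533]
eef_rot: [2.747, 1.525, 0.0]
ft_force: [-0.7, -0.5, -0.1]
opening: 0.0853
```

```bash
python3 - <<'E'
from h import *
s=st();p=camera_params("wrist");cv2.imwrite("pics/w1.png",grab_frame("wrist")[:,:,::-1])
v=[.5568,.1567,.1952];c,sn=np.cos(v[2]),np.sin(v[2])
for l in ((0,.115,.122),(-.06,.115,.08),(0,0,.119)):print(l,proj(p,[v[0]+c*l[0]-sn*l[1],v[1]+sn*l[0]+c*l[1],l[2]]).round(1))
E
```

```text
t 3.25 tcp [0.5331 0.2712 0.2533] f [-0.7 -0.5 -0.1] op 0.0853
tool y [ 0.849 -0.529  0.   ] z [ 0. -0. -1.] q [-0.93  0.39  0.51  1.69 -0.21  1.11 -0.92]
(0, 0.115, 0.122) [[316.2 235.6]]
(-0.06, 0.115, 0.08) [[255.7 275.5]]
(0, 0, 0.119) [[433.8 356.3]]
```

View pics/w1.png

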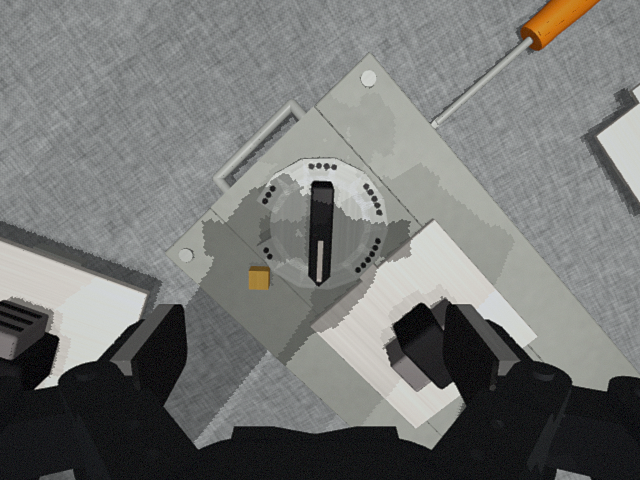

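```bash
python3 - <<'E'
from h import *
p=camera_params("wrist")
for px,z in (((321,182),.122),((319,286),.122),((320,234),.122),((259,270),.089),((259,270),.085),((368,78),.077),((187,256),.077),((435,222),.081),((416,428),.081),((535,340),.081),((313,325),.081)):print(px,z,back(p,px,z).round(4))
print(proj(p,manip.read_state()['ee_pos']))
E
```

```text
(321, 182) 0.122 [0.5541 0.2957 0.122 ]
(319, 286) 0.122 [0.5188 0.2407 0.122 ]
(320, 234) 0.122 [0.537  0.2691 0.122 ]
(259, 270) 0.089 [0.4828 0.262  0.089 ]
(259, 270) 0.085 [0.4816 0.2611 0.085 ]
(368, 78) 0.077 [0.6132 0.332  0.077 ]
(187, 256) 0.077 [0.4407 0.2959 0.077 ]
(435, 222) 0.081 [0.6051 0.2247 0.081 ]
(416, 428) 0.081 [0.5131 0.0818 0.081 ]
(535, 340) 0.081 [0.6269 0.1033 0.081 ]
(313, 325) 0.081 [0.4906 0.2027 0.081 ]
[[311.35848342 339.1489502 ]]
```

{"method": "apply_moves", "body": {
  "series": [
    [0.1,-0.09,-1,0,0,0,0],
    [0,0,-1,0,0,0,0],
    [0,0,-1,0,0,0,0],
    [0,0,-1,0,0,0,0],
    [0,0,-0.4,0,0,0,0],
    [0,0,0,0,0,0,0]
  ]
}}

```text
time_s: 3.9
ee_pos: [0.5353, 0.2679, 0.1199]
eef_rot: [2.746, 1.526, -0.005]
ft_force: [0.3, -1.1, -0.5]
opening: 0.0855
```

{"method": "apply_moves", "body": {
  "series": [
    [0,0,0,0,0,0,1],
    [0,0,0,0,0,0,1],
    [0,0,0,0,0,0,1],
    [0,0,0,0,0,0,1],
    [0,0,0,0,0,0,1],
    [0,0,0,0,0,0,1]
  ],
  "squeeze": 40
}}

```text
time_s: 4.5
ee_pos: [0.536, 0.2689, 0.1221]
eef_rot: [-2.746, -1.525, -0.001]
ft_force: [-3.0, 0.5, 6.2]
opening: 0.0131
```

```bash
python3 - <<'E'
from h import *
s=st();print(s['moment']);cv2.imwrite("pics/w2.png",grab_frame("wrist")[:,:,::-1])
E
```

```text
t 4.5 tcp [0.536  0.2689 0.1221] f [-3.   0.5  6.2] op 0.0131
tool y [ 0.849 -0.529 -0.001] z [-0.     0.001 -1.   ] q [-0.87  0.54  0.45  1.81 -0.3   0.86 -0.84]
[ 0.17928708  0.57040765 -0.07731986]
```

View pics/w2.png

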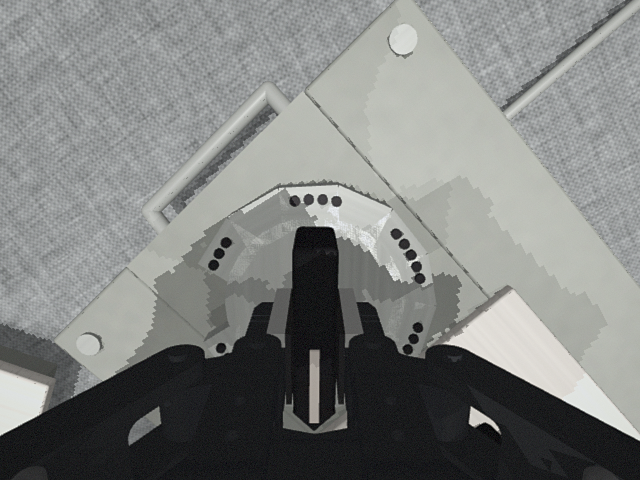

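{"method": "apply_moves", "body": {
  "series": [
    [0,0,0.1,0,0,0.5,1],
    [0,0,0,0,0,1,1],
    [0,0,0,0,0,1,1],
    [0,0,0,0,0,1,1],
    [0,0,0,0,0,1,1],
    [0,0,0,0,0,1,1],
    [0,0,0,0,0,1,1],
    [0,0,0,0,0,1,1]
  ]
}}

```text
time_s: 5.35
ee_pos: [0.5357, 0.269, 0.1222]
eef_rot: [-2.106, -2.331, 0.001]
ft_force: [5.7, 4.1, -19.7]
opening: 0.0128
```

```bash
python3 - <<'E'
from h import *
s=st();print(s['moment'])
E
```

```text
t 5.35 tcp [0.5357 0.269  0.1222] f [  5.7   4.1 -19.7] op 0.0128
tool y [ 0.995  0.101 -0.001] z [-0.001 -0.    -1.   ] q [-0.75  0.52  0.28  1.8  -0.18  0.85 -0.28]
[ 1.15906781 -1.23403705 -0.14429128]
```

{"method": "apply_moves", "body": {
  "series": [
    [0,0,-0.08,0,0,1,1],
    [0,0,0,0,0,1,1],
    [0,0,0,0,0,1,1],
    [0,0,0,0,0,1,1],
    [0,0,0,0,0,1,1],
    [0,0,0,0,0,1,1],
    [0,0,0,0,0,1,1],
    [0,0,0,0,0,1,1]
  ]
}}

```text
time_s: 6.15
ee_pos: [0.5356, 0.269, 0.1221]
eef_rot: [-1.182, -2.91, -0.001]
ft_force: [-2.1, 1.5, 0.8]
opening: 0.013
```

{"method": "apply_moves", "body": {
  "series": [
    [0,0,0,0,0,1,1],
    [0,0,0,0,0,1,1],
    [0,0,0,0,0,1,1],
    [0,0,0,0,0,1,1],
    [0,0,0,0,0,1,1],
    [0,0,0,0,0,1,1],
    [0,0,0,0,0,1,1],
    [0,0,0,0,0,1,1]
  ]
}}

```text
time_s: 6.95
ee_pos: [0.5356, 0.2688, 0.1221]
eef_rot: [-0.115, -3.139, -0.0]
ft_force: [-2.7, 0.7, 1.2]
opening: 0.0133
```

{"method": "apply_moves", "body": {
  "series": [
    [0,0,0,0,0,1,1],
    [0,0,0,0,0,1,1],
    [0,0,0,0,0,1,1],
    [0,0,0,0,0,0,1]
  ]
}}

```text
time_s: 7.35
ee_pos: [0.5356, 0.2687, 0.1221]
eef_rot: [0.292, -3.127, -0.001]
ft_force: [-3.3, 1.0, 2.6]
opening: 0.013
```

```bash
python3 - <<'E'
from h import *
s=st();print(s['moment']);t=R.from_rotvec(s['eef_rot']).as_matrix()[:,1];print(np.degrees(np.arctan2(t[1],t[0])))
cv2.imwrite("pics/w3.png",grab_frame("wrist")[:,:,::-1])
cv2.imwrite("pics/topz3.png",cv2.resize(grab_frame("top")[190:310,210:390],None,fx=4.4,fy=4.4,interpolation=cv2.INTER_CUBIC)[:,:,::-1])
E
```

```text
t 7.35 tcp [0.5356 0.2687 0.1221] f [-3.3  1.   2.6] op 0.013
tool y [-0.185  0.983  0.001] z [-0.001  0.    -1.   ] q [-0.45  0.51 -0.14  1.78  0.09  0.85  1.14]
[0.1192125  0.71719932 0.11680472]
100.66666077380751
```

View pics/w3.png

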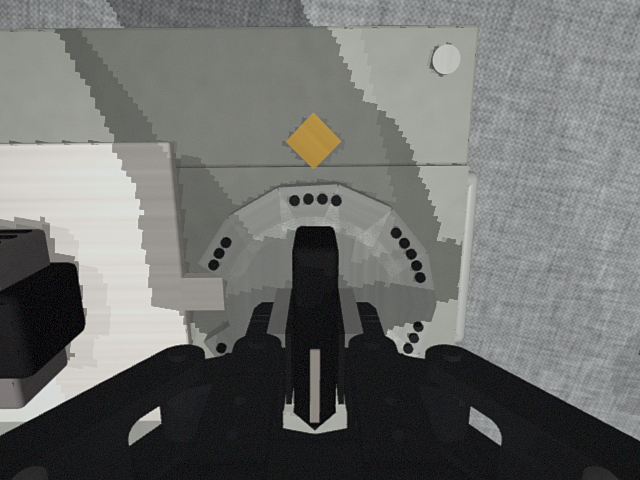

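{"method": "apply_moves", "body": {
  "series": [
    [0,0,0,0,0,0,0],
    [0,0,0,0,0,0,0],
    [0,0,0,0,0,0,0],
    [0,0,0,0,0,0,0],
    [0,0,1,0,0,0,0],
    [0,0,1,0,0,0,0],
    [0,0,1,0,0,0,0],
    [0,0,1,0,0,0,0]
  ]
}}

```text
time_s: 8.25
ee_pos: [0.5362, 0.2682, 0.2431]
eef_rot: [-0.289, 3.128, -0.0]
ft_force: [1.0, -0.2, -0.5]
opening: 0.0853
```

```bash
python3 - <<'E'
from h import *
s=st();cv2.imwrite("pics/w4.png",grab_frame("wrist")[:,:,::-1])
E
```

```text
t 8.25 tcp [0.5362 0.2682 0.2431] f [ 1.  -0.2 -0.5] op 0.0853
tool y [-0.183  0.983 -0.   ] z [ 0. -0. -1.] q [-0.44  0.38 -0.14  1.67  0.06  1.1   1.16]
```

View pics/w4.png

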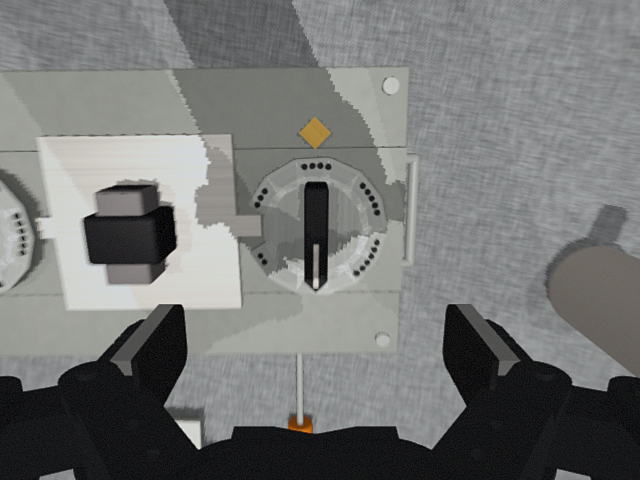

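{"method": "apply_moves", "body": {
  "series": [
    [0.18,-0.94,0,0,0,1,0],
    [0.18,-0.94,0,0,0,1,0],
    [0.18,-0.94,0,0,0,1,0],
    [0.18,-0.94,0,0,0,1,0],
    [0.18,-0.94,0,0,0,1,0],
    [0.18,-0.94,0,0,0,0.7,0],
    [0.18,-0.94,0,0,0,0,0],
    [0.16,-0.93,0,0,0,0,0]
  ]
}}

```text
time_s: 9.1
ee_pos: [0.579, 0.0416, 0.2418]
eef_rot: [-1.05, 2.961, -0.0]
ft_force: [0.4, 0.2, 0.4]
opening: 0.0855
```

{"method": "apply_moves", "body": {
  "series": [
    [0,0,0,0,0,0,0]
  ]
}}

```text
time_s: 9.2
ee_pos: [0.5794, 0.0376, 0.2417]
eef_rot: [1.04, -2.964, 0.004]
ft_force: [0.8, -0.8, -0.8]
opening: 0.0851
```

```bash
python3 - <<'E'
from h import *
s=st();p=camera_params("wrist");cv2.imwrite("pics/w5.png",grab_frame("wrist")[:,:,::-1])
print(proj(p,[.5789,.0428,.122]))
np.save("p5.npy",p,allow_pickle=True)
E
```

```text
t 9.2 tcp [0.5794 0.0376 0.2417] f [ 0.8 -0.8 -0.8] op 0.0851
tool y [-0.625  0.781 -0.002] z [ 0.    -0.003 -1.   ] q [-0.03  0.35 -0.15  1.71  0.06  1.08  2.04]
[[324.52399228 246.17686675]]
```

View pics/w5.png

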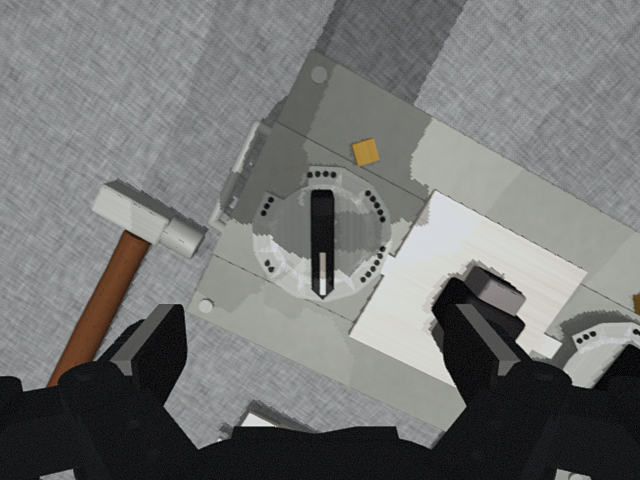

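{"method": "apply_moves", "body": {
  "series": [
    [0,0,0,0,0,0,0],
    [0,0,0,0,0,0,0]
  ]
}}

```text
time_s: 9.45
ee_pos: [0.5786, 0.0445, 0.2419]
eef_rot: [-1.053, 2.96, 0.001]
ft_force: [-0.8, 0.8, -0.2]
opening: 0.0853
```

```bash
python3 - <<'E'
from h import *
s=st();p=camera_params("wrist");im=grab_frame("wrist");cv2.imwrite("pics/w6.png",im[140:340,220:480,::-1].repeat(3,0).repeat(3,1))
print(proj(p,[.5789,.0428,.122]))
np.save("p6.npy",p,allow_pickle=True)
E
```

```text
t 9.45 tcp [0.5786 0.0445 0.2419] f [-0.8  0.8 -0.2] op 0.0853
tool y [-0.632  0.775  0.001] z [-0.     0.001 -1.   ] q [-0.04  0.35 -0.16  1.71  0.06  1.08  2.04]
[[313.83282071 239.68300056]]
```

View pics/w6.png

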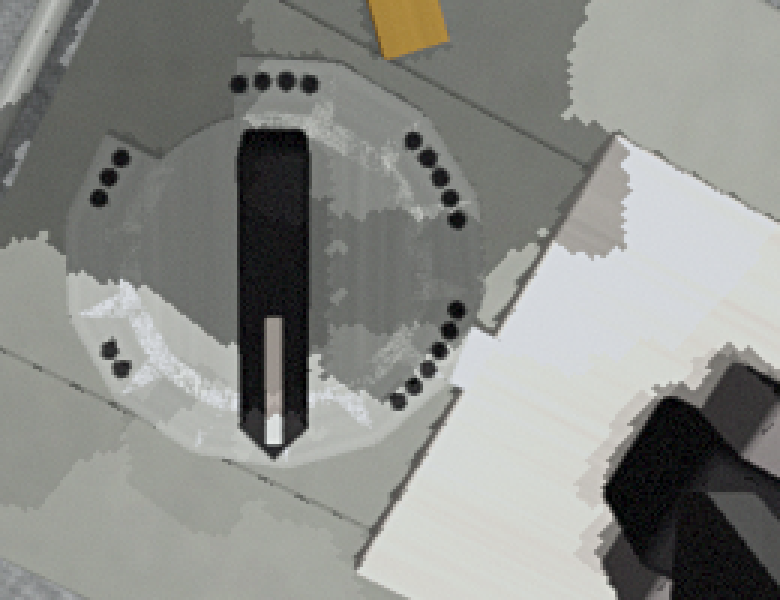

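{"method": "apply_moves", "body": {
  "series": [
    [0,0,-1,0,0,0,0],
    [0,0,-1,0,0,0,0],
    [0,0,-1,0,0,0,0],
    [0,0,-0.97,0,0,0,0],
    [0,0,0,0,0,0,0],
    [0,0,0,0,0,0,0]
  ]
}}

```text
time_s: 10.1
ee_pos: [0.5787, 0.0439, 0.1231]
eef_rot: [1.052, -2.959, -0.001]
ft_force: [0.5, 0.5, 0.3]
opening: 0.0855
```

{"method": "apply_moves", "body": {
  "series": [
    [0,0,0,0,0,0,1],
    [0,0,0,0,0,0,1],
    [0,0,0,0,0,0,1],
    [0,0,0,0,0,0,1],
    [0,0,0,0,0,0,1],
    [0,0,0,0,0,0,1]
  ]
}}

```text
time_s: 10.7
ee_pos: [0.5794, 0.0424, 0.1235]
eef_rot: [-1.049, 2.96, -0.002]
ft_force: [1.3, -2.8, 4.6]
opening: 0.0129
```

```bash
python3 - <<'E'
from h import *
s=st();print(s['moment']);t=R.from_rotvec(s['eef_rot']).as_matrix()[:,1];print(np.degrees(np.arctan2(t[1],t[0])))
cv2.imwrite("pics/w7.png",grab_frame("wrist")[:,:,::-1])
E
```

```text
t 10.7 tcp [0.5794 0.0424 0.1235] f [ 1.3 -2.8  4.6] op 0.0129
tool y [-0.63   0.777 -0.001] z [ 0.002 -0.    -1.   ] q [-0.05  0.48 -0.15  1.83  0.09  0.84  2.01]
[-0.39981662 -0.08887948  0.03256256]
129.03668593181567
```

View pics/w7.png

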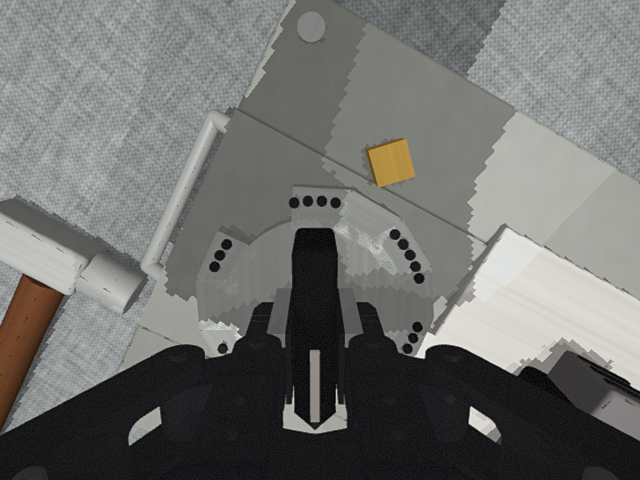

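{"method": "apply_moves", "body": {
  "series": [
    [0,0,-0.02,0,0,-0.5,1],
    [0,0,0,0,0,-1,1],
    [0,0,0,0,0,-1,1],
    [0,0,0,0,0,-1,1],
    [0,0,0,0,0,-1,1],
    [0,0,0,0,0,-1,1],
    [0,0,0,0,0,-1,1],
    [0,0,0,0,0,-1,1]
  ]
}}

```text
time_s: 11.55
ee_pos: [0.5792, 0.0432, 0.1234]
eef_rot: [-0.038, 3.14, 0.001]
ft_force: [-2.0, 0.2, 11.2]
opening: 0.0129
```

{"method": "apply_moves", "body": {
  "series": [
    [0,0,0,0,0,-1,1],
    [0,0,0,0,0,-1,1],
    [0,0,0,0,0,-1,1],
    [0,0,0,0,0,-1,1],
    [0,0,0,0,0,-1,1],
    [0,0,0,0,0,-1,1],
    [0,0,0,0,0,-1,1],
    [0,0,0,0,0,-1,1]
  ]
}}

```text
time_s: 12.35
ee_pos: [0.5795, 0.0439, 0.1234]
eef_rot: [1.038, 2.964, 0.003]
ft_force: [-1.4, 0.8, 9.2]
opening: 0.0131
```

{"method": "apply_moves", "body": {
  "series": [
    [0,0,0,0,0,-1,1],
    [0,0,0,0,0,-1,1],
    [0,0,0,0,0,-1,1],
    [0,0,0,0,0,-1,1],
    [0,0,0,0,0,-1,1],
    [0,0,0,0,0,-1,1],
    [0,0,0,0,0,-1,1],
    [0,0,0,0,0,-1,1]
  ]
}}

```text
time_s: 13.15
ee_pos: [0.5801, 0.0443, 0.1235]
eef_rot: [1.988, 2.43, 0.005]
ft_force: [1.1, 1.2, 8.0]
opening: 0.0127
```

{"method": "apply_moves", "body": {
  "series": [
    [0,0,0,0,0,-1,1],
    [0,0,0,0,0,-1,1],
    [0,0,0,0,0,-1,1],
    [0,0,0,0,0,-1,1],
    [0,0,0,0,0,-1,1],
    [0,0,0,0,0,-1,1],
    [0,0,0,0,0,-0.2,1],
    [0,0,0,0,0,0,1]
  ]
}}

```text
time_s: 13.95
ee_pos: [0.5808, 0.0442, 0.1235]
eef_rot: [2.563, 1.814, 0.007]
ft_force: [3.0, 1.6, 6.1]
opening: 0.0136
```

```bash
python3 - <<'E'
from h import *
s=st();print(s['moment']);t=R.from_rotvec(s['eef_rot']).as_matrix()[:,1];print(np.degrees(np.arctan2(t[1],t[0])))
cv2.imwrite("pics/w8.png",grab_frame("wrist")[:,:,::-1])
E
```

```text
t 13.95 tcp [0.5808 0.0442 0.1235] f [3.  1.6 6.1] op 0.0136
tool y [ 0.943 -0.332  0.004] z [ 0.004  0.001 -1.   ] q [-0.53  0.52  0.5   1.86 -0.32  0.84 -0.2 ]
[ 0.22964674 -0.6466983  -0.09080601]
-19.414916915980097
```

View pics/w8.png

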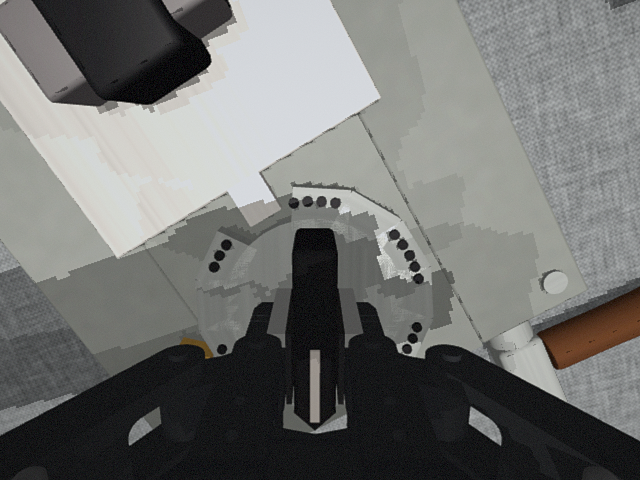

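{"method": "apply_moves", "body": {
  "series": [
    [0,0,0,0,0,0,0],
    [0,0,0,0,0,0,0],
    [0,0,0,0,0,0,0],
    [0,0,0,0,0,0,0],
    [0,0,1,0,0,0,0],
    [0,0,1,0,0,0,0],
    [0,0,1,0,0,0,0],
    [0,0,0.5,0,0,0,0]
  ]
}}

```text
time_s: 14.8
ee_pos: [0.5795, 0.0428, 0.2297]
eef_rot: [2.564, 1.814, 0.004]
ft_force: [1.2, 0.3, 0.5]
opening: 0.0853
```

{"method": "apply_moves", "body": {
  "series": [
    [-0.18,0.94,0,0,0,1,0],
    [-0.18,0.94,0,0,0,1,0],
    [-0.18,0.94,0,0,0,1,0],
    [-0.18,0.91,0,0,0,1,0],
    [0,0,0,0,0,1,0],
    [0,0,0,0,0,1,0],
    [0,0,0,0,0,0,0],
    [0,0,0,0,0,0,0]
  ]
}}

```text
time_s: 15.6
ee_pos: [0.557, 0.1553, 0.227]
eef_rot: [-2.009, -2.415, 0.0]
ft_force: [-0.0, -0.4, -1.1]
opening: 0.0853
```

```bash
python3 - <<'E'
from h import *
s=st();t=R.from_rotvec(s['eef_rot']).as_matrix()[:,1];print(np.degrees(np.arctan2(t[1],t[0])))
np.save("p9.npy",camera_params("wrist"),allow_pickle=True)
cv2.imwrite("pics/w9.png",grab_frame("wrist")[:,:,::-1])
cv2.imwrite("pics/topz9.png",cv2.resize(grab_frame("top")[190:310,210:390],None,fx=4.4,fy=4.4,interpolation=cv2.INTER_CUBIC)[:,:,::-1])
E
```

```text
t 15.6 tcp [0.557  0.1553 0.227 ] f [-0.  -0.4 -1.1] op 0.0853
tool y [ 0.983  0.182 -0.   ] z [-0. -0. -1.] q [-0.67  0.37  0.42  1.77 -0.17  1.04 -0.01]
10.501608639437984
```

View pics/w9.png

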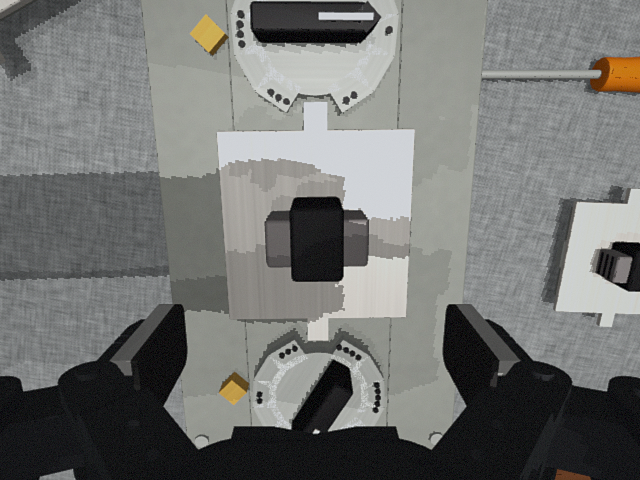

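```bash
python3 - <<'E'
from h import *
p=np.load("p9.npy",allow_pickle=True).item()
for px,z in (((317,237),.119),((218,132),.081),((414,130),.081),((407,318),.081),((230,320),.081)):print(px,back(p,px,z).round(4))
print(proj(p,[.557,.1553,.119]),proj(p,[.557,.1553,.081]))
im=cv2.imread("pics/w9.png")[100:345,200:430];cv2.imwrite("pics/w9z.png",im.repeat(3,0).repeat(3,1)[:600])
E
```

```text
(317, 237) [0.5579 0.1596 0.119 ]
(218, 132) [0.489  0.2034 0.081 ]
(414, 130) [0.6053 0.2262 0.081 ]
(407, 318) [0.6306 0.105  0.081 ]
(230, 320) [0.5125 0.0815 0.081 ]
[[313.94256434 244.07704827]] [[314.03223608 227.96832403]]
```

View pics/w9z.png

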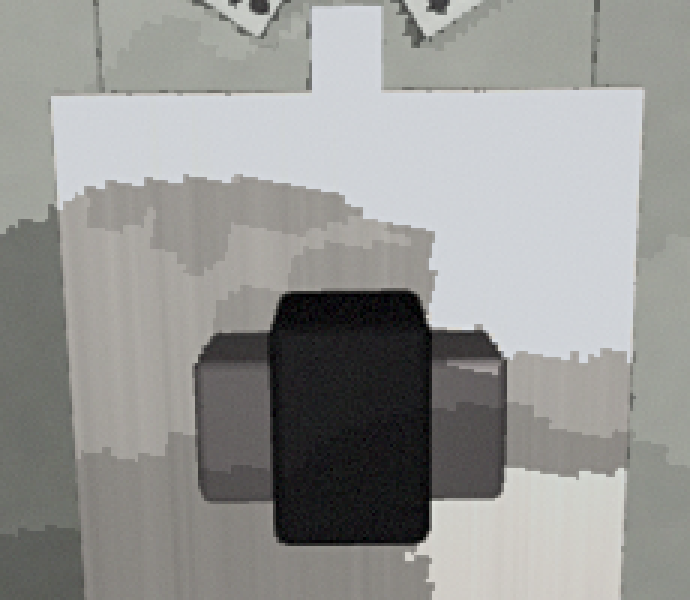

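{"method": "apply_moves", "body": {
  "series": [
    [0.055,0.01,-1,0,0,0.1,0],
    [0,0,-1,0,0,0,0],
    [0,0,-1,0,0,0,0],
    [0,0,-0.6,0,0,0,0],
    [0,0,-0.4,0,0,0,0],
    [0,0,0,0,0,0,0]
  ]
}}

```text
time_s: 16.3
ee_pos: [0.558, 0.155, 0.1058]
eef_rot: [-1.997, -2.424, 0.004]
ft_force: [-0.1, -0.4, -0.2]
opening: 0.0854
```

{"method": "apply_moves", "body": {
  "series": [
    [0,0,0,0,0,0,1],
    [0,0,0,0,0,0,1],
    [0,0,0,0,0,0,1],
    [0,0,0,0,0,0,1],
    [0,0,0,0,0,0,1],
    [0,0,0,0,0,0,1]
  ],
  "squeeze": 50
}}

```text
time_s: 16.9
ee_pos: [0.5589, 0.1553, 0.1095]
eef_rot: [-1.997, -2.425, -0.002]
ft_force: [-6.0, -2.4, 16.3]
opening: 0.0371
```

```bash
python3 - <<'E'
from h import *
s=st();print(s['moment'])
cv2.imwrite("pics/w10.png",grab_frame("wrist")[:,:,::-1])
E
```

```text
t 16.9 tcp [0.5589 0.1553 0.1095] f [-6.  -2.4 16.3] op 0.0371
tool y [0.981 0.192 0.001] z [ 0.001  0.001 -1.   ] q [-0.63  0.51  0.37  1.87 -0.25  0.8   0.06]
[-0.3821406   1.5603479   0.07327963]
```

View pics/w10.png

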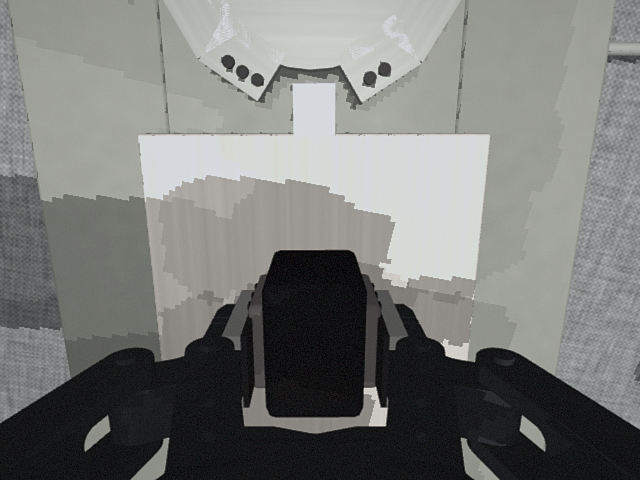

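{"method": "apply_moves", "body": {
  "series": [
    [0,0,0.1,0,0,0,1],
    [0,0,0.1,0,0,0,1],
    [0,0,0.2,0,0,0,1],
    [0,0,0.2,0,0,0,1],
    [0,0,0,0,0,0,1],
    [0,0,0,0,0,0,1]
  ]
}}

```text
time_s: 17.55
ee_pos: [0.5589, 0.1553, 0.1253]
eef_rot: [1.997, 2.425, 0.0]
ft_force: [-0.4, 0.5, -4.7]
opening: 0.0362
```

```bash
python3 - <<'E'
from h import *
s=st();print(s['moment'])
cv2.imwrite("pics/w11.png",grab_frame("wrist")[:,:,::-1])
E
```

```text
t 17.55 tcp [0.5589 0.1553 0.1253] f [-0.4  0.5 -4.7] op 0.0362
tool y [0.981 0.192 0.   ] z [ 0.  0. -1.] q [-0.63  0.49  0.37  1.86 -0.24  0.84  0.05]
[-0.0027773  -0.03286     0.02483016]
```

View pics/w11.png

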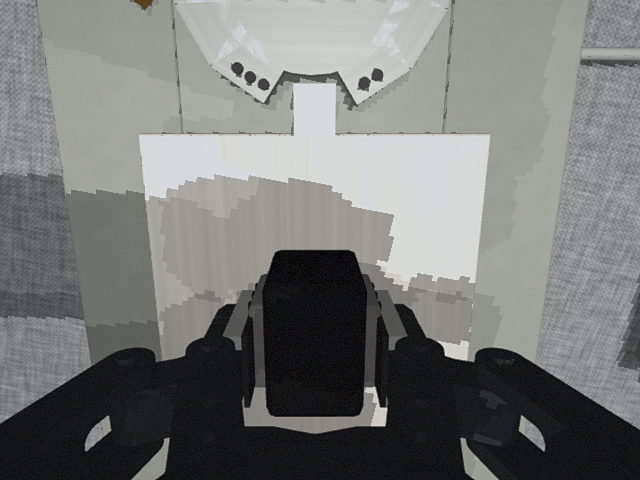

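{"method": "apply_moves", "body": {
  "series": [
    [0,0,0.5,0,0,0,1],
    [0,0,0.6,0,0,0,1],
    [0,0,0.8,0,0,0,1],
    [0,0,0.8,0,0,0,1],
    [0,0,0.5,0,0,0,1],
    [0,0,0.3,0,0,0,1],
    [-0.05,-0.3,0,0,0,0,1],
    [-0.08,-0.6,0,0,0,0,1]
  ]
}}

```text
time_s: 18.4
ee_pos: [0.5543, 0.1287, 0.2296]
eef_rot: [-1.993, -2.427, 0.001]
ft_force: [-0.4, -0.4, -4.1]
opening: 0.0366
```

{"method": "apply_moves", "body": {
  "series": [
    [-0.13,-0.9,0,0,0,0,1],
    [-0.13,-0.9,0,0,0,0,1],
    [-0.13,-0.9,0,0,0,0,1],
    [-0.13,-0.9,0,0,0,0,1],
    [-0.13,-0.9,0,0,0,0,1],
    [-0.13,-0.9,0,0,0,0,1],
    [-0.13,-0.9,0,0,0,0,1],
    [-0.13,-0.9,0,0,0,0,1]
  ]
}}

```text
time_s: 19.2
ee_pos: [0.5218, -0.0905, 0.2292]
eef_rot: [-1.998, -2.423, 0.003]
ft_force: [0.8, 0.7, -4.3]
opening: 0.0366
```

{"method": "apply_moves", "body": {
  "series": [
    [-0.13,-0.9,0,0,0,0,1],
    [-0.13,-0.7,0,0,0,0,1],
    [0,-0.4,0,0,0,0,1],
    [0,0,0,0,0,0,1],
    [0,0,0,0,0,0,1]
  ]
}}

```text
time_s: 19.7
ee_pos: [0.5156, -0.1473, 0.2297]
eef_rot: [-1.996, -2.424, 0.0]
ft_force: [0.1, 0.9, -3.9]
opening: 0.0368
```

```bash
python3 - <<'E'
from h import *
s=st();print(s['moment']);p=camera_params("wrist")
np.save("p12.npy",p,allow_pickle=True)
cv2.imwrite("pics/w12.png",grab_frame("wrist")[:,:,::-1])
P=[(.3841,-.2342,.004),(.418,-.4308,.004),(.5945,-.4004,.004),(.5607,-.2038,.004)]
print(proj(p,P))
E
```

```text
t 19.7 tcp [ 0.5156 -0.1473  0.2297] f [ 0.1  0.9 -3.9] op 0.0368
tool y [ 0.981  0.192 -0.001] z [-0.001  0.001 -1.   ] q [-0.24  0.3   0.54  1.87 -0.18  1.02  0.56]
[ 0.08635397 -0.01311991  0.00549044]
[[144.20729602 274.23406003]
 [160.58511326 466.70795937]
 [343.50042448 470.30702653]
 [353.06434214 278.88125206]]
```

View pics/w12.png

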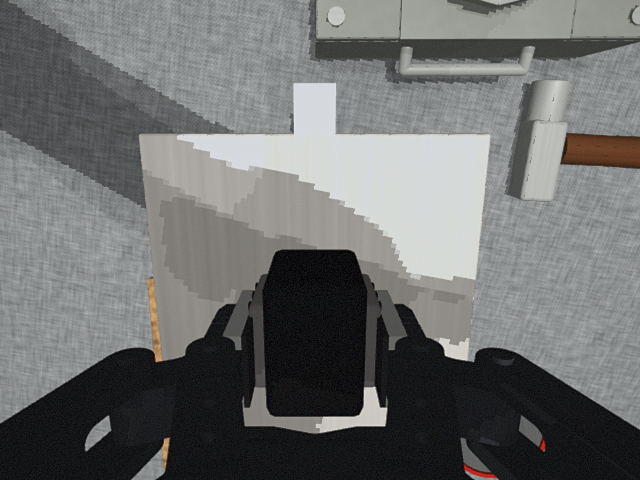

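{"method": "apply_moves", "body": {
  "series": [
    [-0.1,-0.5,0,0,0,-0.25,1],
    [-0.13,-0.9,0,0,0,0,1],
    [-0.13,-0.9,0,0,0,0,1],
    [-0.13,-0.9,0,0,0,0,1],
    [-0.13,-0.9,-0.3,0,0,0,1],
    [-0.1,-0.8,-0.6,0,0,0,1],
    [-0.07,-0.5,-0.8,0,0,0,1],
    [0,-0.29,-0.8,0,0,0,1]
  ]
}}

```text
time_s: 20.55
ee_pos: [0.4918, -0.3201, 0.1546]
eef_rot: [2.024, 2.401, -0.001]
ft_force: [0.6, 0.7, -4.3]
opening: 0.0365
```

{"method": "apply_moves", "body": {
  "series": [
    [0,0,-0.8,0,0,0,1],
    [0,0,-0.7,0,0,0,1],
    [0,0,-0.5,0,0,0,1],
    [0,0,-0.2,0,0,0,1],
    [0,0,0,0,0,0,1],
    [0,0,0,0,0,0,1]
  ]
}}

```text
time_s: 21.15
ee_pos: [0.4927, -0.3187, 0.09]
eef_rot: [2.022, 2.403, 0.0]
ft_force: [1.9, -0.1, -4.7]
opening: 0.0363
```

```bash
python3 - <<'E'
from h import *
s=st();print(s['moment'])
for c in("scene","top"):
  im=grab_frame(c);cv2.imwrite(f"pics/{c}13.png",im[:,:,::-1])
im=cv2.imread("pics/scene13.png")[180:330,70:270];cv2.imwrite("pics/s13z.png",im.repeat(4,0).repeat(4,1))
im=cv2.imread("pics/top13.png")[210:330,400:530];cv2.imwrite("pics/t13z.png",im.repeat(4,0).repeat(4,1))
E
```

```text
t 21.15 tcp [ 0.4927 -0.3187  0.09  ] f [ 1.9 -0.1 -4.7] op 0.0363
tool y [0.985 0.171 0.001] z [ 0.001 -0.001 -1.   ] q [ 0.13  0.57  0.49  1.87 -0.37  0.79  1.  ]
[-0.04194212 -0.05981587  0.0715857 ]
```

View pics/s13z.png

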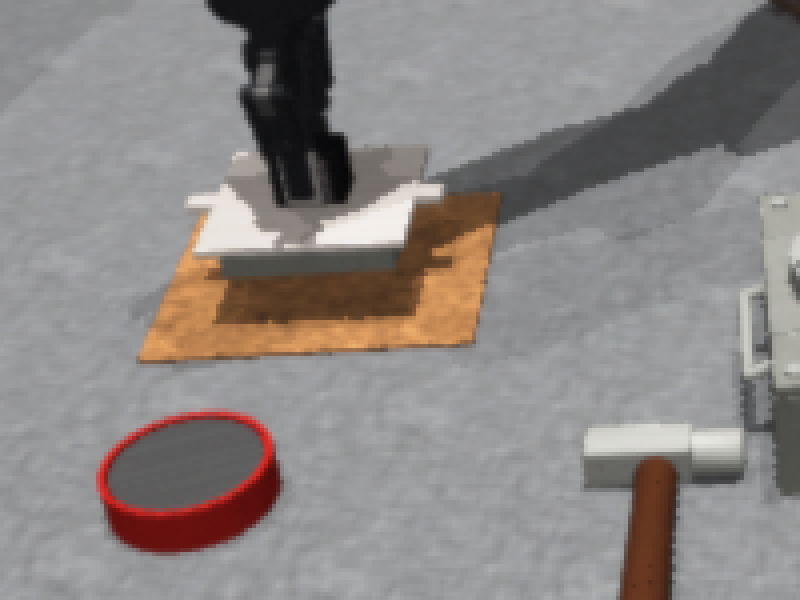

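View pics/t13z.png

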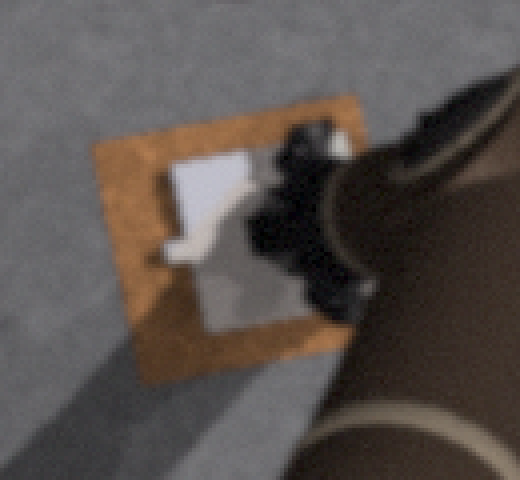

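{"method": "apply_moves", "body": {
  "series": [
    [0,0,-0.3,0,0,0,1],
    [0,0,-0.25,0,0,0,1],
    [0,0,-0.15,0,0,0,1],
    [0,0,-0.1,0,0,0,1],
    [0,0,-0.05,0,0,0,1],
    [0,0,0,0,0,0,1],
    [0,0,0,0,0,0,1]
  ]
}}

```text
time_s: 21.95
ee_pos: [0.4923, -0.3186, 0.0638]
eef_rot: [2.023, 2.403, 0.0]
ft_force: [0.8, -0.4, -3.6]
opening: 0.0364
```

{"method": "apply_moves", "body": {
  "series": [
    [0,0,-0.05,0,0,0,1],
    [0,0,-0.03,0,0,0,1],
    [0,0,0,0,0,0,1]
  ]
}}

```text
time_s: 22.25
ee_pos: [0.4921, -0.3184, 0.0612]
eef_rot: [-2.023, -2.403, -0.0]
ft_force: [-0.3, -0.8, -3.8]
opening: 0.0367
```

```bash
python3 - <<'E'
from h import *
s=st()
im=grab_frame("top");cv2.imwrite("pics/t14z.png",im[210:330,400:530,::-1].repeat(4,0).repeat(4,1))
im=grab_frame("scene");cv2.imwrite("pics/s14z.png",im[180:330,70:270,::-1].repeat(4,0).repeat(4,1))
E
```

```text
t 22.25 tcp [ 0.4921 -0.3184  0.0612] f [-0.3 -0.8 -3.8] op 0.0367
tool y [ 0.985  0.171 -0.   ] z [-0.  0. -1.] q [ 0.15  0.61  0.47  1.88 -0.4   0.74  1.02]
```

View pics/t14z.png

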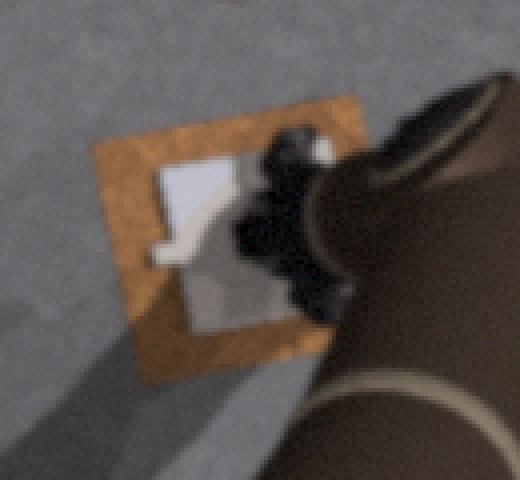

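View pics/s14z.png

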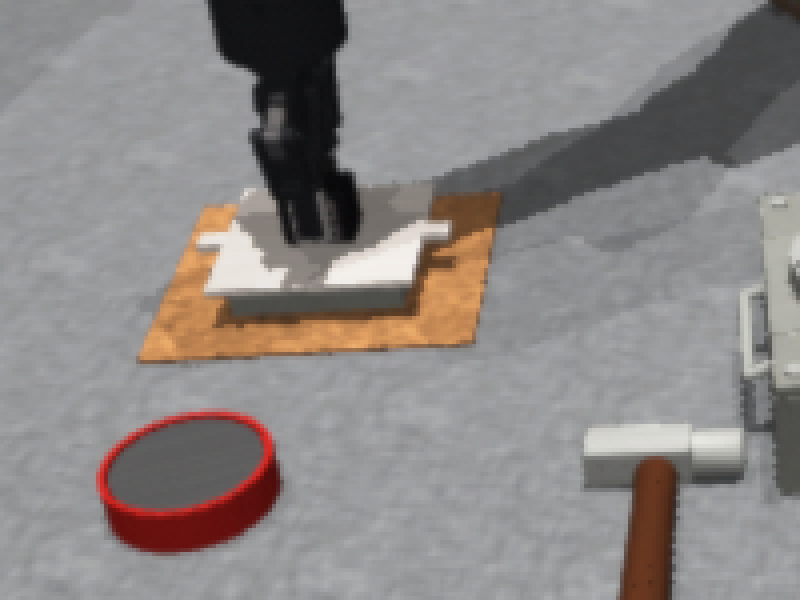

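{"method": "apply_moves", "body": {
  "series": [
    [0,0,-0.03,0,0,0,1],
    [0,0,0,0,0,0,1]
  ]
}}

```text
time_s: 22.55
ee_pos: [0.4923, -0.3185, 0.0608]
eef_rot: [2.023, 2.403, 0.0]
ft_force: [-1.5, -0.0, 1.4]
opening: 0.0362
```

{"method": "apply_moves", "body": {
  "series": [
    [0,0,-0.03,0,0,0,1],
    [0,0,0,0,0,0,1]
  ]
}}

```text
time_s: 22.75
ee_pos: [0.4923, -0.3186, 0.0607]
eef_rot: [2.023, 2.403, 0.001]
ft_force: [-3.8, 2.9, 10.3]
opening: 0.037
```

{"method": "apply_moves", "body": {
  "series": [
    [0,0,-0.03,0,0,0,1],
    [0,0,0,0,0,0,1]
  ]
}}

```text
time_s: 22.95
ee_pos: [0.4923, -0.3186, 0.0607]
eef_rot: [2.023, 2.403, 0.002]
ft_force: [-6.3, 3.9, 20.0]
opening: 0.0364
```

{"method": "apply_moves", "body": {
  "series": [
    [0,0,0.06,0,0,0,1],
    [0,0,0,0,0,0,1],
    [0,0,0,0,0,0,0.3],
    [0,0,0,0,0,0,0],
    [0,0,0,0,0,0,0],
    [0,0,0,0,0,0,0],
    [0,0,0,0,0,0,0]
  ]
}}

```text
time_s: 23.65
ee_pos: [0.4923, -0.3186, 0.0605]
eef_rot: [2.023, 2.403, 0.0]
ft_force: [-0.1, -0.9, -0.6]
opening: 0.0855
```

{"method": "apply_moves", "body": {
  "series": [
    [0,0,0.5,0,0,0,0],
    [0,0,1,0,0,0,0],
    [0,0,1,0,0,0,0],
    [0,0,1,0,0,0,0],
    [0,0,1,0,0,0,0],
    [0,0,0.5,0,0,0,0],
    [0,0,0,0,0,0,0]
  ]
}}

```text
time_s: 24.35
ee_pos: [0.4931, -0.3192, 0.2131]
eef_rot: [2.02, 2.4, 0.002]
ft_force: [1.2, 0.6, 0.1]
opening: 0.0854
```

```bash
python3 - <<'E'
from h import *
s=st()
p=camera_params("wrist");np.save("p15.npy",p,allow_pickle=True)
cv2.imwrite("pics/w15.png",grab_frame("wrist")[:,:,::-1])
cv2.imwrite("pics/top15.png",grab_frame("top")[:,:,::-1])
E
```

```text
t 24.35 tcp [ 0.4931 -0.3192  0.2131] f [1.2 0.6 0.1] op 0.0854
tool y [0.985 0.171 0.004] z [ 0.004 -0.002 -1.   ] q [ 0.06  0.42  0.58  1.77 -0.27  1.02  0.91]
```

View pics/w15.png

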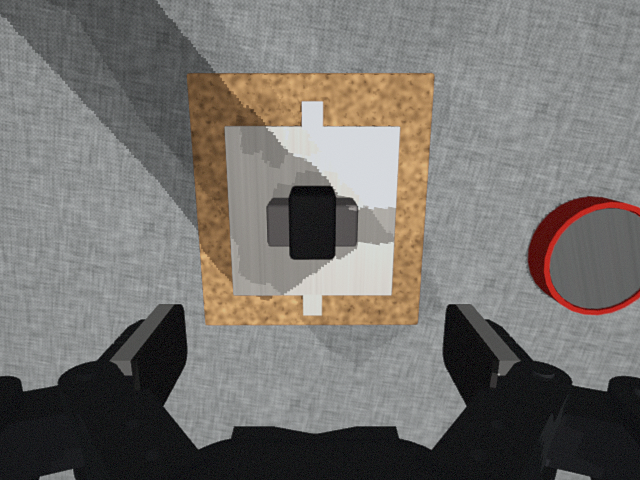

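View pics/top15.png

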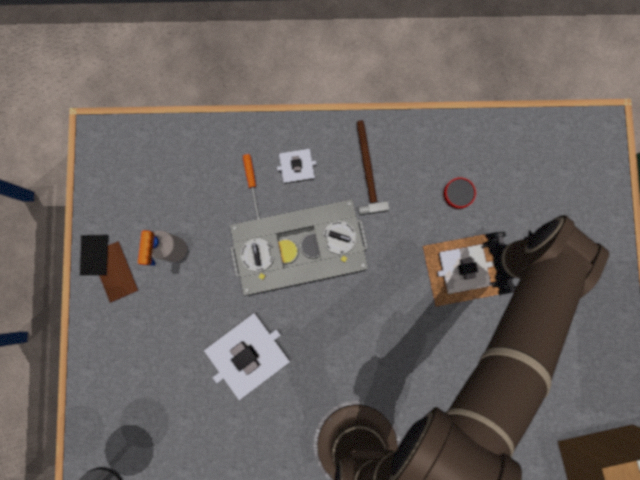

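```bash
python3 - <<'E'
from h import *
p=np.load("p15.npy",allow_pickle=True).item()
L=np.array([back(p,q,.032) for q in((225,127),(400,127),(392,296),(233,295))]);M=np.array([back(p,q,.004) for q in((188,73),(434,73),(418,324),(206,325))])
print(L.mean(0),M.mean(0))
im=cv2.imread("pics/top15.png")[190:310,210:390];cv2.imwrite("pics/t15z.png",cv2.resize(im,None,fx=4.4,fy=4.4,interpolation=cv2.INTER_CUBIC))
E
```

```text
[ 0.49282464 -0.31908667  0.032     ] [ 0.49215224 -0.31952601  0.004     ]
```

View pics/t15z.png

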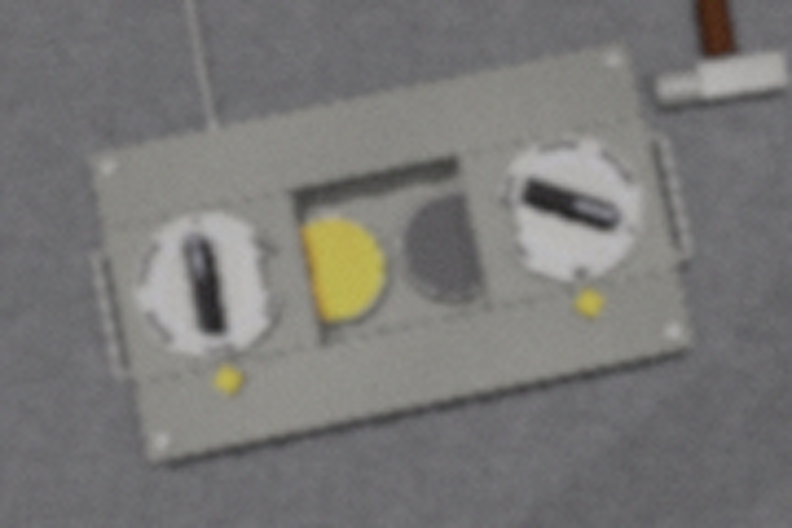

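```bash
python3 - <<'E'
import cv2
im=cv2.imread("pics/w9.png")[325:445,230:400];cv2.imwrite("pics/w9r.png",cv2.resize(im,None,fx=4.5,fy=4.5,interpolation=cv2.INTER_CUBIC))
E
```

```text
(no output)
```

View pics/w9r.png

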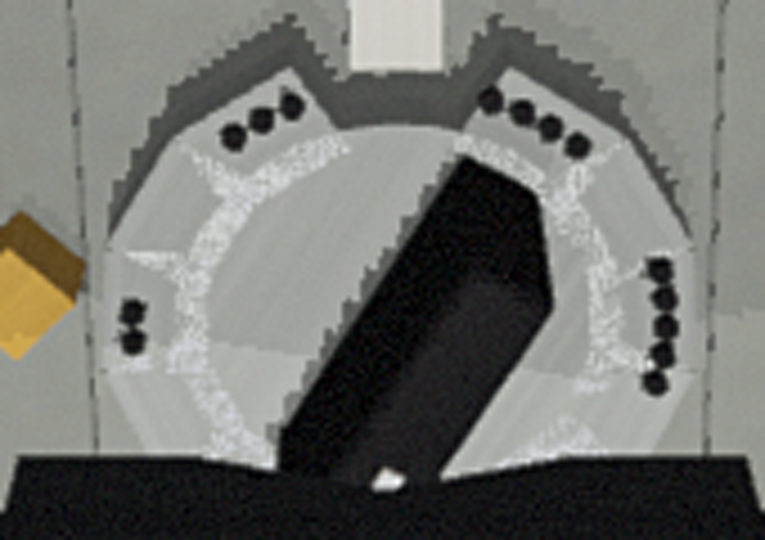

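```bash
python3 -c "
from rig import manip
print(manip.hand_in())"
```

```text
the job is handed in; nothing more can be done
None
```

The tack chest is open and the job is handed in at about 24.5 s of the 72 s allowed. No verdict was reported.

- **Dials:** I turned the left dial to four pips first, then the right dial to two pips. By the gripper's yaw they ended at about 180° and 60°. The wrist picture after release shows each rim slot centred over its lug.
- **Lid:** I pinched both tabs, lifted the lid straight out, and lowered it onto the mat until it touched. The finger opening read about 37 mm; this readout runs about 1 mm low, so the tabs were fully in. I eased the force off before letting go.
- **Force while lowering:** My last lowering step pressed the lid onto the mat with about 20 N for a moment before I backed off. That was the highest force reading I saw.
- **Final position:** The last wrist picture puts the lid's centre within about 1 mm of the mat's centre. The lid is upright and flat, and the gripper is open above it, touching nothing. The hammer, screwdriver, tin, sprayer and both look-alike lids appear in the top picture where they were at the start.

**Checks that disagreed:**
- The low-resolution top picture read the right dial at about 63° instead of 60°, which is still inside the 6.9° tolerance.
- The top and scene cameras differed by about 4 mm on where the mat lies, so I placed the lid between the two estimates.
- The network's cut-out for the mat marked the lid instead, so I found the mat by its colour.

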